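# Clamp the dye bottle on the bench shaker

### The job

Stand the small dye bottle upright in the ring on the shaker's platform. Then swing the sprung hold-down arm right down over its cap, keep it down against its spring and slide its bolt fully across into the keeper, so that the arm stays down by itself when you let go. Do not knock over or push aside the amber bottle, the timer or the petri dish.

Things in the scene. Friction and masses are not known exactly. Their poses are not given: they have to be found in the camera images.
- dye_bottle: small round clear screw-cap bottle with violet content, 32 mm across and 62 mm tall (body 32 mm across up to 50 mm, then the shoulder; cap 18 mm across from 53 to 62 mm), about 35 g, stands loose on the bench; origin at the centre of its underside, z up
- shaker: white bench shaker with aluminium platform, fixed, switched off; housing 172 x 184 mm, platform top 61 mm above the bench. Origin on the bench below the ring's centre; x points from the control panel to the hinge, y along the hinge to the keeper's side, z up. Hinge pillars at x = 66, y = +-36 mm, 145 mm high; bumper posts for the arm at x = -47, y = +-34 mm, 134 mm high
- shaker_ring (a point): centre of the floor of the bottle ring, 64 mm above the bench; the ring is 44 mm wide inside, 52 mm outside and 6 mm high
- keeper_mouth (a point): centre of the keeper's mouth on its face to -y of the shaker: a steel staple on a post, at x = -42, y = 53, z = 144.5 mm in the shaker's frame; keeper 28 mm (x) by 12 mm (y), top at 156 mm; its opening, 18 mm (x) by 14 mm (z), takes the 8 mm bolt
- hold_down (a joint): angle of the hold-down arm in rad: 0 = right down, level on its bumpers, pointing to -x of the shaker over the ring; 1.9 = thrown open, leaning back past upright. A torsion spring throws it open: 0.18 N m at 1.9, growing to 0.48 N m at 0 (about 4 N at the bolt). It stays down only while held or bolted; bolted it reads 0 to 0.05
- hold_down_hinge (a point): centre of the arm's hinge, at x = 66, y = 0, z = 134.5 mm in the shaker's frame; axis along the shaker's y. The arm is a flat aluminium T, 4 mm thick, 34 mm wide, its cross head 94 mm wide (y), 90 to 126 mm from the hinge; its underside lies in the plane of the axis. A rubber pad under it stops 2 mm above the bottle's cap
- bolt (a joint): how far the round steel bolt on the arm's head is slid out, in m: 0 = drawn back, 0.020 = fully across to +y of the shaker, in the keeper. It enters the keeper at about 0.009, only with the arm right down; out too early it strikes the keeper. It stays where it is left (1 N to slide)
- bolt_knob (a point): centre of the bolt's black thumb knob, a cylinder 17 mm across, 12 mm long, flat ends along the shaker's y, on a stem; 108 mm from the hinge axis along the arm, 32 mm from it square to the arm (above the arm when down, behind it when open), at shaker y = -28 mm with the bolt drawn back, -8 when across. The bolt's axis lies 22 mm nearer the arm. Its barrel (y 23 to 45) rises 12 mm over the arm
- bottle_amber: amber screw-cap bottle, 45 mm across, 98 mm tall, a bystander; origin at the centre of its underside
- timer: bench timer, 67 x 63 x 19 mm, lying on the bench, a bystander; origin at the centre of its underside
- petri_dish_1: petri dish with lid, 92 mm across, 16 mm high, lying on the bench, a bystander; origin at the centre of its underside
Mind the look-alikes: they are no part of the job. What is meant by the dye_bottle is not black or blue, and is the smaller of those in its own colour.

How it is judged:
On the way, in this order (a step that is already met when the one before it is completed fails the run):
1. the dye bottle stands in the ring, with the arm still up (horizontal distance between dye_bottle and shaker_ring below 0.011 m and z of dye_bottle in the frame of shaker_ring below 0.004 m and angle between dye_bottle's own z axis and vertical below 0.12 rad and value of joint hold_down above 1 rad), for 0.2 s.
2. the arm is held right down before the bolt is in the keeper (value of joint hold_down below 0.05 rad and value of joint bolt below 0.012 m), for 0.1 s.
At the end, for the whole second after the job is handed in: Dye bottle at rest, upright (0.12 rad), within 11 mm of the ring's centre and 4 mm of its floor; arm down within 0.05 rad; bolt out by more than 15 of 20 mm, in the keeper; amber bottle (standing), timer and petri dish within 30 mm of where they were (horizontal distance between dye_bottle and shaker_ring below 0.011 m and z of dye_bottle in the frame of shaker_ring between -0.004 and 0.004 m and angle between dye_bottle's own z axis and vertical below 0.12 rad and linear speed of dye_bottle below 0.02 m/s and value of joint hold_down below 0.05 rad and value of joint bolt above 0.015 m); the robot touches nothing.
It fails at once if the amber bottle is shifted by more than 30 mm or knocked over (distance of bottle_amber from where it was at the start of the episode above 0.03 m or angle between bottle_amber's own z axis and vertical above 0.4 rad).
It fails at once if the timer is shifted by more than 30 mm (distance of timer from where it was at the start of the episode above 0.03 m).
It fails at once if the petri dish is shifted by more than 30 mm (distance of petri_dish_1 from where it was at the start of the episode above 0.03 m).
It also fails if it takes over 51 s, if anything falls off the work surface, if the arm or the gripper's body presses on something with over 40 N, if the wrist force passes 120 N, or if a joint passes its speed limit or range.

### The arm

A 7-joint arm with a two-finger parallel gripper is mounted at the origin on a cart in front of the work surface, level with it; the furniture and walls round the work are solid. World frame = base frame: x ahead of the robot, y to its left, z up, the work surface at z = 0. Lengths are in m, angles in rad, forces in N, time in s.
With the tool pointing down it reaches from about 0.4 to 0.85 m from the base axis. Payload 10.4 kg.
Tool frame: the origin (TCP) lies on the centre line of the jaws, within the pads' length; the fingertips stand 17 mm ahead of it and the grasp point (between the pads) lies 2 mm behind it; z points along the fingers, y is the line along which they close (so a half turn about z gives the same grasp; the last joint's range is limited). The gripper opens to 85 mm and grips with 20 to 120 N. Pads are 22 mm wide; open, the fingers measure 114 mm over their backs; the gripper's body (76 mm by 85 mm) begins 54 mm behind the grasp point. The pads swing forward as they close: fully open they stand 13 mm farther back than shut.
Start: joints at [-1.303, 0.332, -0.065, 1.46, 0.022, 1.35, -0.088], TCP at [0.179, 0.599, 0.248] pointing down, gripper open.
Joint ranges: [-2.6, 2.6], [-0.5, 2.12], [-1.47, 1.34], [0.16, 2.42], [-1.27, 4.41], [0.06, 2.06], [-2.6, 2.6]. Speed limits (rad/s): [2.22, 2.22, 2.79, 2.79, 3.14, 3.14, 3.14].

### API

Orientations are given as a unit quaternion [x, y, z, w].
In Python, from workcell import sensors, imaging, order, spotter gives the robot as it stands. The module is installed in compiled form; this text tells all that it offers.
- The arm moves only by the shell command python3 -m inch 'ROWS' [FORCE]. ROWS is JSON, a list that holds one entry, the list of rows, each a list of 7 numbers: the shift along the tool's x, y, z in m, then the turn, a rotation vector about the tool's x, y, z in rad, then the closure, from -1 (fully open) to 1 (shut). In form: [[[x, y, z, ax, ay, az, hand], ...]]. A call has 1 to 10 rows; each row is the pose to reach, as a shift and turn from the pose commanded when the call began, along the tool's axes at that moment; what a row does not reach only later rows make up. A row lasts 1/10 s, in which the tool goes at most 50 mm and 8.59 degrees, less where a joint would pass 70% of its speed; a pose out of reach is approached as far as the arm can. A call with a gripper value outside its range is refused whole. The fingers move at their own pace and stop on an object; FORCE is the grip in N (left out, the last holds). Time passes only in rows, so rows that repeat a pose let the fingers close. It gives the time, the measured TCP pose, the force, the opening and the grip force at its end, in the units of the state.
- sensors.get_obs(): the state, without advancing time (a new reading comes with each control period).
- imaging.camera(name): name is "side" or "top" or "wrist"; returns the picture (420x560x3 uint8, blue, green, red); there is no depth.
- imaging.calibration(name): a dict with "mtx" (3x3 intrinsics, pixels), "R" (3x3) and "t" (3): a world point X has camera coordinates R X + t; the wrist camera has in their place "tool_from_camera" (4x4, takes a point from camera to tool coordinates, whose origin is the TCP and whose axes are the flange's). Camera axes: x right, y down, z forward; pixel columns grow to the right and rows downward; lengths in m; the calibration is good to about 2 mm. The wrist camera is an equidistant fisheye: a pixel r from the principal point sees the ray r / f radians off the axis. A picture is of the moment at which its call begins: read the wrist's pose just before it. calibration takes no time and is no camera call.
- order.hand_in(): hands the job in; it is judged then, once.
Trained networks look in the newest picture that a camera, given by its name, has taken for a name from the list of things; names that differ only in an ending like _2 or _b are one class to them, and where a whole thing is asked for, a point or a joint stands for the part that bears it (a point fixed in the world has none). Each returns a list of dicts, best first, with "conf" (0 to 1); they miss things now and then, are a little off and sometimes report something else, mostly with a low value. They report only what shows in the picture. A call takes as long as a camera call. They do not tell look-alikes from the thing itself.
- spotter.look_for(label, camera): "pixel" ([column, row] in pixels, amid what is visible of it).
The state is a dict: "clock": time; "joint_pos": joint angles; "joint_velocities": joint speeds; "tau": joint torques, N m; "position": TCP position; "ee_rot": TCP orientation; "ft_force": force on the tool from outside, world axes, zero at the start; "torque": the same for the moment, N m; "grip_width": opening from 0.0 (shut) to 1.0 (fully open); "grasp_force": force on a finger pad.
Only numpy, scipy, OpenCV 4.12 (cv2) and the standard library are available. Lean on these libraries where they do the work, as an engineer would, in place of code of your own. Each camera call takes 0.05 s, during which the arm holds its last target. There are 200 camera calls.

## Working session

There is one attempt and no reset: what is moved stays moved. The work goes in short steps, Python scripts to look and compute and a shell command to move; the robot and the scene stay as the last step left them, time stands still between calls to the robot, and variables do not carry over. Pictures are saved under pics/ and viewed, at most 10 in all, crops included, and the job is handed in when it is done.

```bash
mkdir -p pics; ls
python3 - <<'E'
from workcell import sensors, imaging, spotter
import cv2,numpy as np
o=sensors.get_obs();print({k:np.round(v,3).tolist() for k,v in o.items()})
for c in("side","top"):
    cv2.imwrite(f"pics/{c}0.png",imaging.camera(c))
    k=imaging.calibration(c);print(c,np.round(k["mtx"],1).tolist(),np.round(k["R"],3).tolist(),np.round(k["t"],3).tolist())
    for l in("dye_bottle","shaker","bottle_amber","timer","petri_dish_1","bolt_knob","keeper_mouth","shaker_ring","hold_down"):
        print(l,[(round(d["conf"],2),np.round(d["pixel"]).tolist()) for d in spotter.look_for(l,c)][:5])
k=imaging.calibration("wrist");print({a:np.round(b,3).tolist() for a,b in k.items()})
E
```

```text
pics
{'clock': 0.0, 'joint_pos': [-1.303, 0.333, -0.065, 1.461, 0.022, 1.35, -0.089], 'joint_velocities': [0.001, 0.0, -0.001, -0.001, -0.001, -0.0, 0.002], 'tau': [-0.0, -62.544, 0.049, -39.161, 0.016, 0.01, -0.0], 'position': [0.179, 0.598, 0.247], 'ee_rot': [0.145, 0.989, -0.001, -0.0], 'ft_force': [0.104, 0.111, -0.539], 'torque': [0.009, -0.011, 0.031], 'grasp_force': 0.0, 'grip_width': 1.001}
side [[426.5, 0.0, 280.7], [0.0, 426.5, 207.9], [0.0, 0.0, 1.0]] [[-0.99, -0.144, -0.014], [-0.07, 0.563, -0.823], [0.126, -0.814, -0.567]] [0.465, 0.232, 0.98]
dye_bottle [(0.73, [260.0, 275.0]), (0.68, [308.0, 308.0]), (0.63, [283.0, 280.0])]
shaker [(0.83, [290.0, 214.0])]
bottle_amber [(0.7, [301.0, 162.0]), (0.55, [298.0, 213.0])]
timer [(0.83, [301.0, 374.0])]
petri_dish_1 [(0.7, [263.0, 176.0]), (0.39, [283.0, 280.0])]
bolt_knob []
keeper_mouth []
shaker_ring [(0.88, [292.0, 215.0])]
hold_down [(0.7, [275.0, 150.0])]
top [[448.9, 0.0, 281.6], [0.0, 448.9, 213.7], [0.0, 0.0, 1.0]] [[-0.017, -1.0, 0.015], [-0.998, 0.016, -0.059], [0.058, -0.016, -0.998]] [-0.182, 0.488, 1.304]
dye_bottle [(0.6, [193.0, 243.0]), (0.52, [218.0, 247.0]), (0.44, [222.0, 200.0]), (0.43, [222.0, 224.0])]
shaker [(0.58, [311.0, 220.0])]
bottle_amber [(0.79, [407.0, 212.0])]
timer [(0.93, [140.0, 248.0])]
petri_dish_1 [(0.95, [397.0, 170.0]), (0.67, [307.0, 220.0])]
bolt_knob [(0.64, [143.0, 246.0]), (0.36, [324.0, 190.0])]
keeper_mouth [(0.44, [278.0, 225.0])]
shaker_ring [(0.88, [309.0, 220.0])]
hold_down [(0.74, [328.0, 187.0])]
{'mtx': [[325.192, 0.0, 278.749], [0.0, 325.192, 206.301], [0.0, 0.0, 1.0]], 'tool_from_camera': [[0.0, -0.962, -0.275, 0.071], [1.0, 0.0, -0.0, -0.0], [0.0, -0.275, 0.962, -0.126], [0.0, 0.0, 0.0, 1.0]]}
```

Run:
```python
import cv2,numpy as np
t=cv2.imread("pics/top0.png");s=cv2.imread("pics/side0.png")
a=cv2.resize(t[130:290,110:450],(800,376),interpolation=cv2.INTER_CUBIC)
cv2.imwrite("pics/topc.png",a)
b=cv2.resize(s[110:410,180:400],(586,600*800//800),interpolation=cv2.INTER_CUBIC)
b=cv2.resize(s[110:335,190:390],(533,600),interpolation=cv2.INTER_CUBIC)
cv2.imwrite("pics/sidec.png",b)
```

```text
(no output)
```

View pics/topc.png

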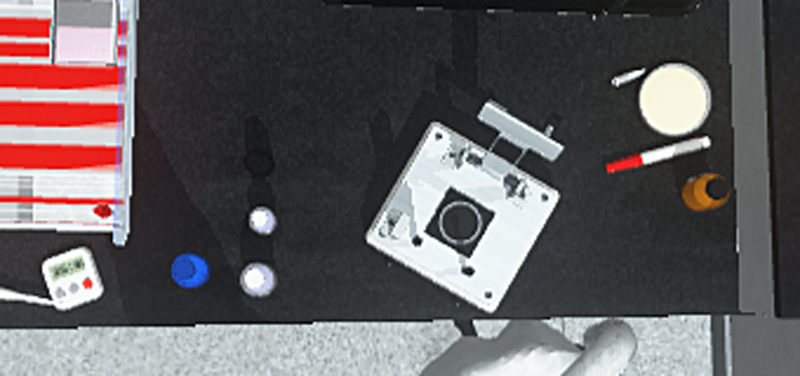

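View pics/sidec.png

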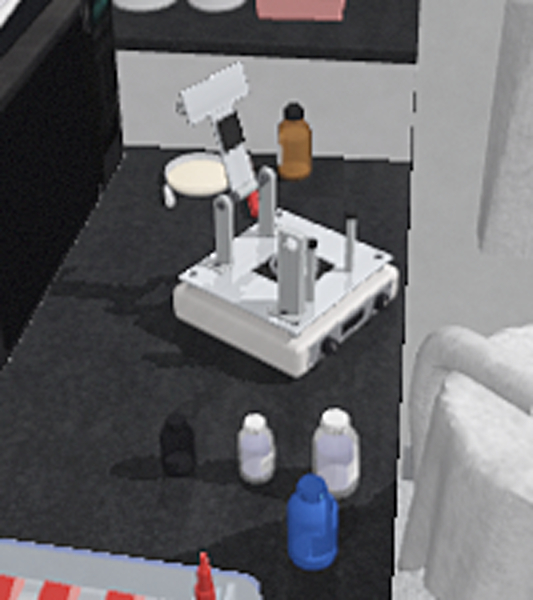

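The clear violet bottles are at top pixels (222,224) and (219,248). The blue one at (190,245) and the black one at (220,198) are ruled out by colour. In both crops (222,224), which is side (286,278), is clearly the smaller, so that is the dye_bottle. The shaker's ring is at top pixel about (306,224), with the arm open to the upper right and the keeper on the left.

```bash
cat > h.py <<'E'
from workcell import sensors, imaging, spotter
import cv2,numpy as np
from scipy.spatial.transform import Rotation as Ro
from scipy.optimize import least_squares
def cal(c): k=imaging.calibration(c);return np.array(k["mtx"]),np.array(k["R"]),np.array(k["t"])
def proj(c,X):
    K,R,t=cal(c);p=np.atleast_2d(X)@R.T+t;p=p@K.T;return p[:,:2]/p[:,2:]
def plane(c,px,z):
    K,R,t=cal(c);d=R.T@np.linalg.inv(K)@np.array([*px,1.]);o=-R.T@t;return o+d*(z-o[2])/d[2]
def tri(p):  # {cam:px}
    return least_squares(lambda X:np.concatenate([proj(c,X)[0]-q for c,q in p.items()]),[.6,0,.1])
def S(pose,P): # shaker pose x,y,yaw ; P shaker coords
    P=np.atleast_2d(np.array(P,float));c,s=np.cos(pose[2]),np.sin(pose[2])
    return np.c_[pose[0]+c*P[:,0]-s*P[:,1],pose[1]+s*P[:,0]+c*P[:,1],P[:,2]]
def wproj(X,o=None):
    o=o or sensors.get_obs();k=imaging.calibration("wrist");T=np.array(k["tool_from_camera"]);K=np.array(k["mtx"])
    Xt=Ro.from_quat(o["ee_rot"]).inv().apply(np.atleast_2d(X)-o["position"]);Xc=(Xt-T[:3,3])@T[:3,:3]
    r=np.linalg.norm(Xc[:,:2],axis=1);th=np.arctan2(r,Xc[:,2]);return K[:2,2]+K[0,0]*(th/r)[:,None]*Xc[:,:2]
def wray(px,z,o=None):
    o=o or sensors.get_obs();k=imaging.calibration("wrist");T=np.array(k["tool_from_camera"]);K=np.array(k["mtx"])
    d=np.array(px)-K[:2,2];r=np.linalg.norm(d);th=r/K[0,0];v=np.r_[np.sin(th)*d/r,np.cos(th)]
    R=Ro.from_quat(o["ee_rot"]);w=R.apply(T[:3,:3]@v);c=R.apply(T[:3,3])+o["position"];return c+w*(z-c[2])/w[2]
def totool(X,o=None):
    o=o or sensors.get_obs();return Ro.from_quat(o["ee_rot"]).inv().apply(np.atleast_2d(X)-o["position"])
E
python3 - <<'E'
from h import *
t=cv2.imread("pics/top0.png");s=cv2.imread("pics/side0.png")
r=tri({"top":(222,224),"side":(286,278)});print("dye",r.x,r.cost)
for c,px,z in(("top",(222,224),.06),("top",(219,248),.07),("side",(286,290),0.0),("top",(407,212),.09),("top",(397,170),.016),("top",(140,248),.019),("top",(306,224),.07),("side",(292,215),.067)):print(c,px,plane(c,px,z).round(3))
m=((t.min(2)>150)*255).astype(np.uint8);m[:, :262]=0;m[:,352:]=0;m[:178]=0;m[265:]=0
m=cv2.morphologyEx(m,cv2.MORPH_OPEN,np.ones((3,3)))
c=max(cv2.findContours(m,0,1)[0],key=cv2.contourArea);R=cv2.minAreaRect(c);print(R,cv2.boxPoints(R).tolist())
p0=plane("top",(306,224),.07);pose=[p0[0],p0[1],-np.radians(28)]
b=cv2.resize(t[165:275,245:365],None,fx=5.4,fy=5.4,interpolation=cv2.INTER_CUBIC)
F=[(0,0,70),(66,36,145),(66,-36,145),(-47,34,134),(-47,-34,134),(-42,59,156)]
for q in proj("top",S(pose,np.array(F)/1e3)): cv2.circle(b,tuple(((q-[245,165]+.5)*5.4).astype(int).tolist()),4,(0,0,255),1)
cv2.imwrite("pics/t2.png",b)
E
```

```text
dye [ 0.45838197 -0.01571093  0.02498565] 0.041690303260510965
top (222, 224) [ 0.456 -0.02   0.06 ]
top (219, 248) [ 0.389 -0.012  0.07 ]
side (286, 290) [ 0.457 -0.     0.   ]
top (407, 212) [ 0.48  -0.538  0.09 ]
top (397, 170) [ 0.61  -0.535  0.016]
top (140, 248) [0.392 0.223 0.019]
top (306, 224) [ 0.452 -0.257  0.07 ]
side (292, 215) [ 0.469 -0.22   0.067]
((306.4720764160156, 222.10316467285156), (62.82511901855469, 59.431697845458984), 30.411087036132812) [[264.3392028808594, 231.8295135498047], [294.4235534667969, 180.57469177246094], [348.6049499511719, 212.37681579589844], [318.5205993652344, 263.63165283203125]]
```

View pics/t2.png

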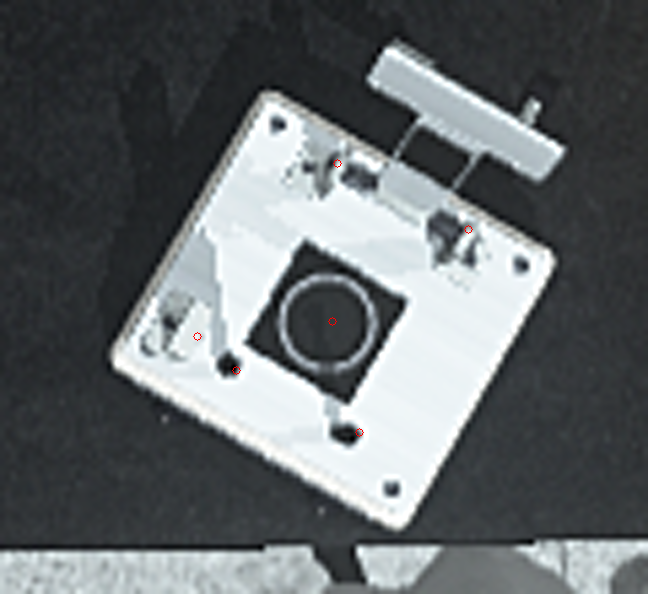

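Ring centre at crop (327,323), bumper tops (230,363) and (346,432), keeper near (172,330), pillars near (320,168) and (447,226). I'll fit the pose from both views.

Run:
```python
from h import *
T=lambda x,y:(245+x/5.4-.5,165+y/5.4-.5)
O=[("top",(0,0,70),T(327,323)),("top",(-47,34,134),T(230,363)),("top",(-47,-34,134),T(346,432)),
("side",(66,36,145),(273.6,185)),("side",(66,-36,145),(290,174)),("side",(-42,59,156),(299.5,198)),("side",(-47,34,134),(307,201)),("side",(-47,-34,134),(321.6,193)),("side",(0,0,67),(292,215))]
f=lambda p:np.concatenate([(proj(c,S(p,np.array(P)/1e3))[0]-q) for c,P,q in O])
for k in (0,1):
    g=(lambda p:f(p)) if k==0 else (lambda p:f(p)[:6])
    r=least_squares(g,[.45,-.25,-.5],loss="soft_l1");print(r.x,np.degrees(r.x[2]));print(f(r.x).reshape(-1,2).round(1).tolist())
# bottle base/cap
for X in ([.456,-.018,0],[.456,-.018,.062]):print(proj("top",X),proj("side",X))
o=sensors.get_obs();print(o["clock"],totool([.457,-.018,.04]).round(3), Ro.from_quat(o["ee_rot"]).as_matrix().round(3).tolist())
s=cv2.imread("pics/side0.png");cv2.imwrite("pics/s2.png",cv2.resize(s[255:300,250:330],None,fx=10,fy=10,interpolation=cv2.INTER_CUBIC))
```

```text
[ 0.45113535 -0.25052731 -0.53204512] -30.48393976595122
[[-1.4, 0.1], [-1.6, 0.9], [-0.9, 0.6], [-0.7, -1.5], [-1.0, -0.9], [0.0, -1.1], [-0.4, -0.6], [-0.3, -3.5], [7.7, -5.7]]
[ 0.45210341 -0.25483924 -0.55715117] -31.922410486588873
[[0.1, -0.3], [-0.2, -0.0], [0.1, 0.3], [-0.7, -2.6], [-0.6, -1.8], [-0.9, -2.1], [-1.1, -1.4], [-0.5, -4.1], [7.5, -6.6]]
[[223.74294927 224.87494177]] [[287.3371099 284.8464456]]
[[221.26263902 224.13379398]] [[287.19295956 266.09752193]]
1.0 [[-0.443 -0.511  0.208]] [[-0.958, 0.287, -0.0], [0.287, 0.958, 0.0], [0.0, 0.0, -1.0]]
```

View pics/s2.png

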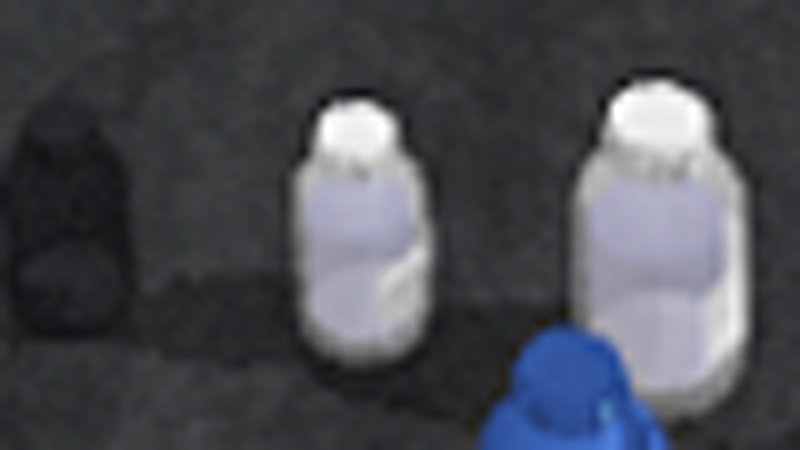

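```bash
python3 -m inch '[[[-0.27,-0.22,0,0,0,0,-1],[-0.27,-0.22,0,0,0,0,-1],[-0.27,-0.22,0,0,0,0,-1],[-0.27,-0.22,0,0,0,0,-1],[-0.27,-0.22,0,0,0,0,-1],[-0.27,-0.22,0,0,0,0,-1],[-0.27,-0.22,0,0,0,0,-1],[-0.443,-0.511,0.03,0,0,0,-1],[-0.443,-0.511,0.03,0,0,0,-1],[-0.443,-0.511,0.03,0,0,0,-1]]]' 30; python3 -c "
from h import *
print(totool([.457,-.018,.19]).round(3))"
```

```text
clock: 2.0
position: [0.4114, 0.1637, 0.2351]
ee_rot: [0.145, 0.989, 0.0, 0.0]
ft_force: [0.8, 0.5, -0.0]
grip_width: 0.998
grasp_force: 0.0
[[-0.096 -0.161  0.045]]
```

```bash
python3 -m inch '[[[-0.09,-0.155,0.045,0,0,0,-1],[-0.09,-0.155,0.045,0,0,0,-1],[-0.09,-0.155,0.045,0,0,0,-1],[-0.09,-0.155,0.045,0,0,0,-1],[-0.09,-0.155,0.045,0,0,0,-1],[-0.09,-0.155,0.045,0,0,0,-1]]]'
python3 - <<'E'
from h import *
o=sensors.get_obs();w=imaging.camera("wrist")
print(o["position"],wproj([[.456,-.019,.062],[.456,-.019,.0]],o).round(1).tolist())
for d in spotter.look_for("dye_bottle","wrist"):print(d["conf"],np.round(d["pixel"]),wray(d["pixel"],.045,o).round(4))
print([(d["conf"],d["pixel"]) for d in spotter.look_for("shaker_ring","wrist")])
cv2.imwrite("pics/w1.png",w)
E
```

```text
clock: 2.6
position: [0.4528, -0.0089, 0.19]
ee_rot: [0.146, 0.989, 0.0, -0.0]
ft_force: [0.0, 0.9, -0.3]
grip_width: 1.001
grasp_force: 0.0
[ 0.45282783 -0.0089485   0.19004238] [[268.4, 211.3], [270.3, 193.4]]
0.94 [359. 112.] [0.4002 0.0772 0.045 ]
0.92 [255. 124.] [ 0.3855 -0.0093  0.045 ]
0.69 [278. 201.] [ 0.454  -0.0103  0.045 ]
0.67 [301. 271.] [ 0.5254 -0.0093  0.045 ]
[(0.69, [60.4, 247.2])]
```

View pics/w1.png

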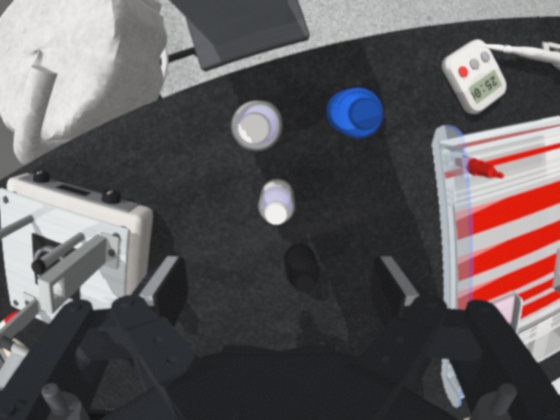

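Run:
```python
from h import *
w=cv2.imread("pics/w1.png");p=w[175:230,250:305];m=(p.min(2)>185).astype(np.uint8)
n,l,s,c=cv2.connectedComponentsWithStats(m);i=1+np.argmax(s[1:,4]);px=c[i]+[250,175];print(px,s[i])
for q,z in((px,.062),((276,213),.062),((278,190),.0)):print(wray(q,z).round(4),totool(wray(q,.04)).round(4), totool(wray(q,z)).round(4))
```

```text
[275.20414673 206.76874003] [ 14  15  23  34 627]
[ 0.4542 -0.011   0.062 ] [[-0.0085 -0.0034  0.1503]] [[-0.0022 -0.0031  0.1283]]
[ 0.4594 -0.0119  0.062 ] [[-0.0143 -0.0027  0.1503]] [[-0.0075 -0.0025  0.1283]]
[ 0.4552 -0.009   0.    ] [[ 0.0067 -0.0009  0.1503]] [[-0.0026 -0.001   0.1903]]
```

```bash
python3 -m inch '[[[-0.005,-0.002,0.05,0,0,0,-1],[-0.005,-0.002,0.1,0,0,0,-1],[-0.005,-0.002,0.14,0,0,0,-1],[-0.005,-0.002,0.158,0,0,0,-1],[-0.005,-0.002,0.158,0,0,0,-1],[-0.005,-0.002,0.158,0,0,0,1],[-0.005,-0.002,0.158,0,0,0,1],[-0.005,-0.002,0.158,0,0,0,1],[-0.005,-0.002,0.158,0,0,0,1],[-0.005,-0.002,0.158,0,0,0,1]]]' 30
```

```text
clock: 3.75
position: [0.4579, -0.0117, 0.0331]
ee_rot: [0.145, 0.989, 0.001, 0.001]
ft_force: [-1.9, -1.1, 8.0]
grip_width: 0.361
grasp_force: 29.0
```

```bash
python3 -m inch '[[[0,0,-0.05,0,0,0,1],[0,0,-0.1,0,0,0,1],[0,0,-0.15,0,0,0,1],[-0.02,-0.04,-0.18,0,0,0,1],[-0.04,-0.08,-0.18,0,0,0.12,1],[-0.06,-0.12,-0.18,0,0,0.25,1],[-0.08,-0.164,-0.18,0,0,0.25,1],[-0.08,-0.164,-0.18,0,0,0.25,1],[-0.08,-0.164,-0.18,0,0,0.25,1],[-0.08,-0.164,-0.18,0,0,0.25,1]]]'
python3 - <<'E'
from h import *
o=sensors.get_obs();w=imaging.camera("wrist");print(o["position"],o["ee_rot"])
print([(d["conf"],d["pixel"],wray(d["pixel"],.067,o)) for d in spotter.look_for("shaker_ring","wrist")])
F=np.array([(0,0,70),(66,36,145),(66,-36,145),(-47,34,134),(-47,-34,134),(-42,53,156),(-42,59,156)])/1e3
v=w.copy()
for q in wproj(S([.4513,-.2515,-.538],F),o):cv2.circle(v,tuple(q.astype(int).tolist()),3,(0,0,255),1)
cv2.imwrite("pics/w2.png",w);cv2.imwrite("pics/w2v.png",cv2.resize(v,None,fx=1.42,fy=1.42))
E
```

```text
clock: 4.75
position: [0.4868, -0.1909, 0.212]
ee_rot: [0.266, 0.964, 0.0, -0.0]
ft_force: [-0.7, 0.7, -0.1]
grip_width: 0.361
grasp_force: 30.3
[ 0.48680133 -0.19093305  0.21204172] [ 2.66480904e-01  9.63840117e-01  3.81478518e-04 -1.07815714e-04]
[(0.73, [197.6, 188.7], array([ 0.44220365, -0.24719799,  0.067     ]))]
```

View pics/w2v.png

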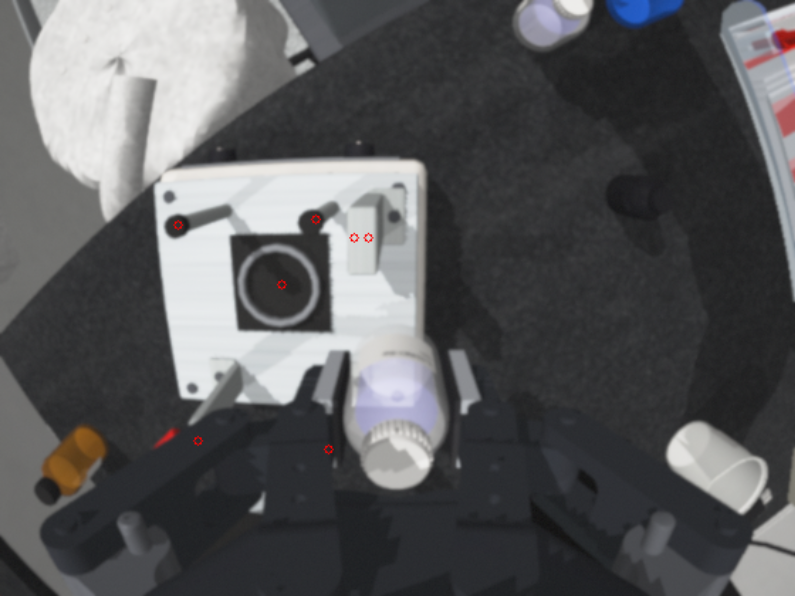

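Run:
```python
from h import *
w=cv2.imread("pics/w2.png");o=sensors.get_obs()
v=lambda x,y:np.array([x/1.42,y/1.42])
O=[((0,0,70),v(278.5,285)),((-47,34,134),v(312,220)),((-47,-34,134),v(177.5,225))]
f=lambda p:np.concatenate([wproj(S(p,np.array(P)/1e3),o)[0]-q for P,q in O])
r=least_squares(f,[.45,-.25,-.53]);print(r.x,np.degrees(r.x[2]),f(r.x).round(1))
p=r.x
# bottle in hand: cap centre and base in tool coords
C=S(p,[0,0,.064])[0];print("ring tool",totool(C),"tool x yaw",Ro.from_quat(o["ee_rot"]).as_matrix()[:2,0])
T0=o["position"]
for dx in(-.006,-.003,0,.003,.006):
  R=Ro.from_quat(o["ee_rot"]);print(dx,[(wproj(T0+R.apply([dx,0,z]),o)[0]*1.42).round(0).tolist() for z in (.033-.062,.033-.05,.033)])
```

```text
[ 0.45059666 -0.2526268  -0.54188527] -31.047738812223887 [ 0.5 -0.1  0.4  0.3 -1.  -0.2]
ring tool [[-0.00065963 -0.07203932  0.14804253]] tool x yaw [-0.85846875  0.51286582]
-0.006 [[398.0, 474.0], [398.0, 448.0], [397.0, 372.0]]
-0.003 [[398.0, 465.0], [398.0, 439.0], [397.0, 365.0]]
0 [[398.0, 456.0], [398.0, 431.0], [397.0, 358.0]]
0.003 [[398.0, 446.0], [398.0, 421.0], [397.0, 351.0]]
0.006 [[398.0, 436.0], [398.0, 412.0], [397.0, 343.0]]
```

```bash
python3 -m inch '[[[0.003,-0.04,0,0,0,0,1],[0.003,-0.072,0,0,0,0,1],[0.003,-0.072,0,0,0,0,1],[0.003,-0.072,0.05,0,0,0,1],[0.003,-0.072,0.09,0,0,0,1],[0.003,-0.072,0.108,0,0,0,1],[0.003,-0.072,0.114,0,0,0,1],[0.003,-0.072,0.114,0,0,0,1],[0.003,-0.072,0.114,0,0,0,1]]]'
python3 -c "
from h import *
print(S([.4506,-.2526,-.542],[0,0,.064]))"
```

```text
clock: 5.75
position: [0.4479, -0.2515, 0.0987]
ee_rot: [0.266, 0.964, 0.0, 0.0]
ft_force: [0.0, 0.1, 0.1]
grip_width: 0.357
grasp_force: 30.2
[[ 0.4506 -0.2526  0.064 ]]
```

```bash
python3 -m inch '[[[0,0,0.002,0,0,0,1],[0,0,0.002,0,0,0,1],[0,0,0.002,0,0,0,-0.3],[0,0,0.002,0,0,0,-0.3],[0,0,0.002,0,0,0,-0.3],[0,0,0.002,0,0,0,-0.3],[0,0,-0.02,0,0,0,-0.3],[0,0,-0.06,0,0,0,-0.3],[0,0,-0.11,0,0,0,-0.3],[0,0,-0.16,0,0,0,-0.3]]]'
python3 - <<'E'
from h import *
o=sensors.get_obs();w=imaging.camera("wrist");print(o["position"])
print([(d["conf"],np.round(d["pixel"])) for d in spotter.look_for("dye_bottle","wrist")])
p=[.4506,-.2526,-.542]
print((wproj(S(p,[[0,0,.126],[0,0,.07]]),o)).round())
cv2.imwrite("pics/w3.png",w)
E
```

```text
clock: 6.75
position: [0.4464, -0.2523, 0.2596]
ee_rot: [0.267, 0.964, -0.0, -0.0]
ft_force: [1.3, -0.4, 1.0]
grip_width: 0.652
grasp_force: 0.0
[ 0.44639769 -0.25229165  0.25962124]
[(0.95, array([280., 194.])), (0.93, array([435.,  34.])), (0.8, array([478., 144.])), (0.67, array([488.,  22.]))]
[[282. 207.]
 [281. 191.]]
```

View pics/w3.png

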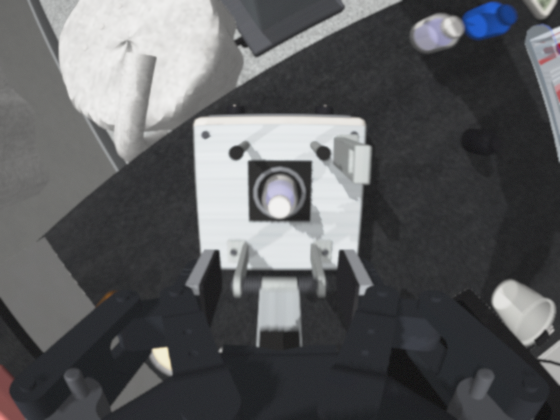

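The bottle stands in the ring: its cap is at (279,207), against a predicted (282,207). Next I'll work out the swing path.

```bash
cat > sw.py <<'E'
from h import *
p=[.4506,-.2526,-.542]
def sh(X):
    d=np.array(X)-[p[0],p[1],0];c,s=np.cos(p[2]),np.sin(p[2]);return np.array([c*d[0]+s*d[1],-s*d[0]+c*d[1],d[2]])
def tip(th):
    c,s=np.cos(th),np.sin(th)
    f=lambda a,n:np.array([66-a*c+n*s,134.5+a*s+n*c])
    if th>.89: q=f(118,4)+[11,0]
    else: q=f(108,10)+[0,4]
    return q/1e3
def off(xs,ys,zt,lead=.017,o=None):
    o=o or sensors.get_obs();q=sh(o["position"]);return np.round([-(xs-q[0]),ys-q[1],-(zt+lead-q[2])],3).tolist()
E
python3 - <<'E'
from sw import *
print(sh(sensors.get_obs()["position"]))
print("over",off(.145,-.028,.29),"down",off(.145,-.028,.243))
for th in np.r_[1.9:0:-.1,0]:
    x,z=tip(th);print(round(th,2),np.round([x,z],3),off(x,-.028,z))
E
```

```text
[-0.00049945 -0.00170979  0.26410596]
over [-0.145, -0.026, -0.043] down [-0.145, -0.026, 0.004]
1.9 [0.119 0.245] [-0.119, -0.026, 0.002]
1.8 [0.108 0.249] [-0.108, -0.026, -0.001]
1.7 [0.096 0.251] [-0.097, -0.026, -0.004]
1.6 [0.084 0.252] [-0.085, -0.026, -0.005]
1.5 [0.073 0.252] [-0.073, -0.026, -0.005]
1.4 [0.061 0.251] [-0.061, -0.026, -0.004]
1.3 [0.049 0.249] [-0.05, -0.026, -0.002]
1.2 [0.038 0.246] [-0.038, -0.026, 0.001]
1.1 [0.027 0.241] [-0.028, -0.026, 0.006]
1.0 [0.017 0.236] [-0.017, -0.026, 0.011]
0.9 [0.007 0.229] [-0.007, -0.026, 0.018]
0.8 [-0.002  0.223] [0.002, -0.026, 0.024]
0.7 [-0.01   0.216] [0.01, -0.026, 0.031]
0.6 [-0.017  0.208] [0.017, -0.026, 0.039]
0.5 [-0.024  0.199] [0.023, -0.026, 0.048]
0.4 [-0.03  0.19] [0.029, -0.026, 0.057]
0.3 [-0.034  0.18 ] [0.034, -0.026, 0.067]
0.2 [-0.038  0.17 ] [0.037, -0.026, 0.077]
0.1 [-0.04   0.159] [0.04, -0.026, 0.088]
0.0 [-0.042  0.148] [0.042, -0.026, 0.099]
```

```bash
python3 -m inch '[[[0,-0.01,-0.05,0,0,0,0.39],[-0.05,-0.026,-0.06,0,0,0,0.39],[-0.10,-0.026,-0.06,0,0,0,0.39],[-0.145,-0.026,-0.06,0,0,0,0.39],[-0.145,-0.026,-0.06,0,0,0,0.39],[-0.145,-0.026,-0.03,0,0,0,0.39],[-0.145,-0.026,0.005,0,0,0,0.39],[-0.145,-0.026,0.005,0,0,0,0.39]]]'
python3 - <<'E'
from sw import *
o=sensors.get_obs();print(sh(o["position"]))
w=imaging.camera("wrist");s=imaging.camera("side")
th=1.9;c,sn=np.cos(th),np.sin(th);P=lambda a,n,y:(.066+(-a*c+n*sn)/1e3,y/1e3,.1345+(a*sn+n*c)/1e3)
Q=S(p,[P(126,0,47),P(126,0,-47),P(108,32,-28)])
for q in wproj(Q,o):cv2.circle(w,tuple(q.astype(int).tolist()),3,(0,0,255),1)
for q in proj("side",Q):cv2.circle(s,tuple(q.astype(int).tolist()),1,(0,0,255),-1)
a=cv2.resize(w,(560,420));b=cv2.resize(s[90:230,230:350],(240*3//2,420))[:,:240*3//2]
cv2.imwrite("pics/w4.png",cv2.resize(np.hstack([a,b]),(800,int(800/920*420))))
E
```

```text
clock: 7.65
position: [0.5564, -0.3477, 0.2482]
ee_rot: [0.267, 0.964, 0.001, -0.004]
ft_force: [-0.0, 0.3, -0.2]
grip_width: 0.305
grasp_force: 0.0
[ 0.13969836 -0.02685691  0.24823105]
```

View pics/w4.png

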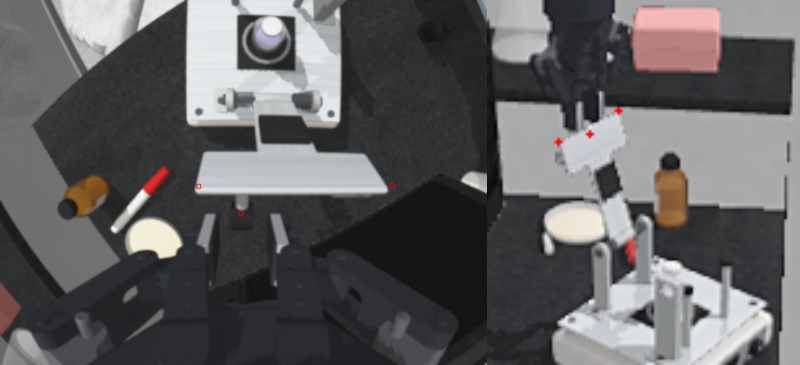

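The wrist view shows the head's end edge (196–388, row 191), where predicted, and the knob at (241,215), centred between the open fingers.

```bash
python3 -m inch '[[[0,0,0,0,0,0,0.39],[0,0,0,0,0,0,0.39]]]'
python3 - <<'E'
from sw import *
print(sh(sensors.get_obs()["position"]))
for th in np.r_[1.9:1:-.1]:
    x,z=tip(th);print(round(th,2),off(x,-.028,z-.003))
E
```

```text
clock: 7.95
position: [0.5585, -0.3495, 0.255]
ee_rot: [0.267, 0.964, -0.0, 0.001]
ft_force: [-0.9, 0.4, 0.7]
grip_width: 0.308
grasp_force: 0.0
[ 0.14241398 -0.02739843  0.25498835]
1.9 [0.023, -0.001, -0.004]
1.8 [0.035, -0.001, -0.008]
1.7 [0.046, -0.001, -0.01]
1.6 [0.058, -0.001, -0.011]
1.5 [0.07, -0.001, -0.011]
1.4 [0.082, -0.001, -0.01]
1.3 [0.093, -0.001, -0.008]
1.2 [0.104, -0.001, -0.005]
1.1 [0.115, -0.001, -0.0]
```

```bash
python3 -m inch '[[[0.012,0,-0.002,0,0,0,0.39],[0.023,0,-0.004,0,0,0,0.39],[0.035,0,-0.008,0,0,0,0.39],[0.046,0,-0.01,0,0,0,0.39],[0.058,0,-0.011,0,0,0,0.39],[0.07,0,-0.011,0,0,0,0.39],[0.082,0,-0.01,0,0,0,0.39],[0.082,0,-0.01,0,0,0,0.39],[0.082,0,-0.01,0,0,0,0.39]]]'
python3 - <<'E'
from sw import *
o=sensors.get_obs();print(sh(o["position"]),o["ft_force"])
for th in np.r_[1.4:0:-.1,0]:
    x,z=tip(th);print(round(th,2),off(x,-.028,z-.003))
w=imaging.camera("wrist");s=imaging.camera("side");cv2.imwrite("pics/w5.png",cv2.resize(np.hstack([w,cv2.resize(s[90:230,230:350],(360,420))]),(800,365)))
E
```

```text
clock: 8.85
position: [0.488, -0.3071, 0.2638]
ee_rot: [0.267, 0.964, 0.0, 0.001]
ft_force: [2.6, -1.6, 1.8]
grip_width: 0.307
grasp_force: 1.1
[ 0.06016141 -0.02740669  0.26377925] [ 2.55591674 -1.5848847   1.8321801 ]
1.4 [-0.001, -0.001, -0.002]
1.3 [0.011, -0.001, 0.001]
1.2 [0.022, -0.001, 0.004]
1.1 [0.033, -0.001, 0.008]
1.0 [0.044, -0.001, 0.014]
0.9 [0.053, -0.001, 0.02]
0.8 [0.062, -0.001, 0.027]
0.7 [0.07, -0.001, 0.034]
0.6 [0.078, -0.001, 0.042]
0.5 [0.084, -0.001, 0.051]
0.4 [0.09, -0.001, 0.06]
0.3 [0.094, -0.001, 0.07]
0.2 [0.098, -0.001, 0.08]
0.1 [0.101, -0.001, 0.091]
0.0 [0.102, -0.001, 0.101]
```

View pics/w5.png

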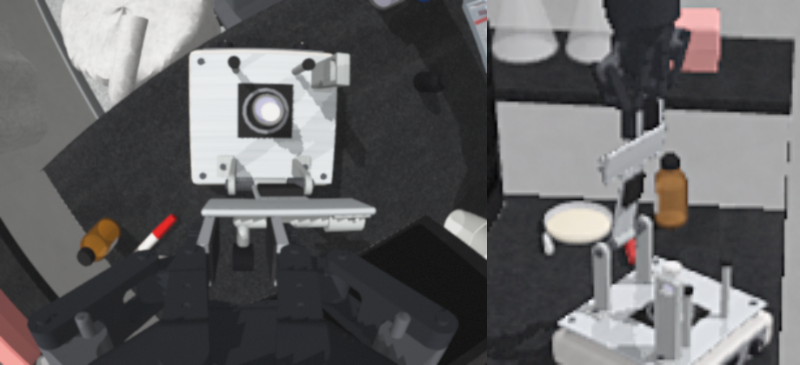

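The arm follows at about 3 N and now stands near upright, with the knob still between the fingers. I'll continue.

```bash
python3 -m inch '[[[0.011,0,0.001,0,0,0,0.39],[0.022,0,0.004,0,0,0,0.39],[0.033,0,0.008,0,0,0,0.39],[0.044,0,0.014,0,0,0,0.39],[0.053,0,0.02,0,0,0,0.39],[0.062,0,0.027,0,0,0,0.39],[0.062,0,0.027,0,0,0,0.39]]]'
python3 - <<'E'
from sw import *
o=sensors.get_obs();print(sh(o["position"]),o["ft_force"])
for th in np.r_[.8:0:-.1,0]:
    x,z=tip(th);print(round(th,2),off(x,-.028,z-.003))
E
```

```text
clock: 9.65
position: [0.4335, -0.2744, 0.2359]
ee_rot: [0.267, 0.964, 0.001, -0.001]
ft_force: [-5.3, 2.3, 10.1]
grip_width: 0.305
grasp_force: 5.0
[-0.00344014 -0.02746184  0.2359277 ] [-5.27884057  2.28473842 10.14333193]
0.8 [-0.001, -0.001, -0.001]
0.7 [0.007, -0.001, 0.006]
0.6 [0.014, -0.001, 0.014]
0.5 [0.021, -0.001, 0.023]
0.4 [0.026, -0.001, 0.032]
0.3 [0.031, -0.001, 0.042]
0.2 [0.034, -0.001, 0.052]
0.1 [0.037, -0.001, 0.063]
0.0 [0.039, -0.001, 0.073]
```

```bash
python3 -m inch '[[[0.007,0,0.006,0,0,0,0.39],[0.014,0,0.014,0,0,0,0.39],[0.021,0,0.023,0,0,0,0.39],[0.026,0,0.032,0,0,0,0.39],[0.026,0,0.032,0,0,0,0.39],[0.026,0,0.032,0,0,0,0.39]]]'
python3 - <<'E'
from sw import *
o=sensors.get_obs();print(sh(o["position"]),o["ft_force"])
w=imaging.camera("wrist");s=imaging.camera("side");cv2.imwrite("pics/w6.png",cv2.resize(np.hstack([w,cv2.resize(s[130:230,250:350],(420,420))]),(800,343)))
E
```

```text
clock: 10.25
position: [0.412, -0.2615, 0.2041]
ee_rot: [0.267, 0.964, 0.0, -0.001]
ft_force: [-3.6, 2.6, 6.5]
grip_width: 0.303
grasp_force: 2.9
[-0.02848025 -0.02750212  0.20414144] [-3.62953756  2.55184735  6.46431916]
```

View pics/w6.png

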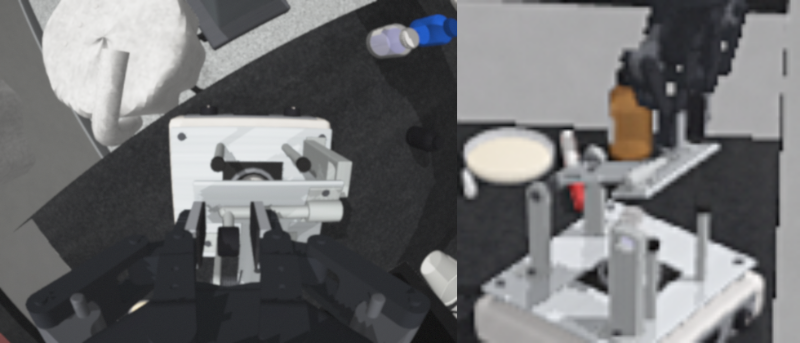

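```bash
python3 -m inch '[[[0.005,0,0.01,0,0,0,0.39],[0.008,0,0.02,0,0,0,0.39],[0.011,0,0.031,0,0,0,0.39],[0.012,0,0.036,0,0,0,0.39],[0.012,0,0.036,0,0,0,0.39],[0.012,0,0.036,0,0,0,0.39]]]'
python3 - <<'E'
from sw import *
o=sensors.get_obs();print(sh(o["position"]),o["ft_force"],o["torque"])
E
```

```text
clock: 10.95
position: [0.4022, -0.2556, 0.1683]
ee_rot: [0.267, 0.964, -0.0, 0.0]
ft_force: [-0.9, 1.0, 3.7]
grip_width: 0.304
grasp_force: 1.8
[-0.03994387 -0.02752146  0.16827643] [-0.88363825  1.04356451  3.71869658] [ 0.35182756  0.20325996 -0.01251975]
```

```bash
for i in 1 2; do python3 -m inch '[[[0.001,0,0.002,0,0,0,0.39],[0.001,0,0.002,0,0,0,0.39],[0.001,0,0.002,0,0,0,0.39]]]' | egrep 'pos|force'; done
```

```text
position: [0.4016, -0.2552, 0.1664]
ft_force: [1.5, -0.9, 2.7]
grasp_force: 1.5
position: [0.4011, -0.2549, 0.1647]
ft_force: [2.0, -0.7, 6.9]
grasp_force: 3.6
```

```bash
for i in 1 2 3; do python3 -m inch '[[[0,0,0.0015,0,0,0,0.39],[0,0,0.0015,0,0,0,0.39],[0,0,0.0015,0,0,0,0.39]]]' | egrep 'pos|force'; done
```

```text
position: [0.4012, -0.255, 0.1637]
ft_force: [-0.4, -0.4, 15.8]
grasp_force: 7.8
position: [0.4013, -0.255, 0.1628]
ft_force: [-3.9, 2.0, 24.9]
grasp_force: 12.2
position: [0.4015, -0.255, 0.1618]
ft_force: [-6.8, 2.9, 33.9]
grasp_force: 16.7
```

```bash
python3 -m inch '[[[0,0,-0.002,0,0,0,0.55],[0,0,-0.003,0,0,0,0.7],[0,0,-0.003,0,0,0,0.9],[0,0,-0.003,0,0,0,1],[0,0,-0.003,0,0,0,1],[0,0,-0.003,0,0,0,1]]]' 30
python3 - <<'E'
from sw import *
o=sensors.get_obs();print(sh(o["position"]),o["ft_force"],o["torque"],o["grip_width"]*85)
E
```

```text
clock: 13.05
position: [0.4018, -0.255, 0.1641]
ee_rot: [0.267, 0.964, 0.0, 0.002]
ft_force: [1.0, 0.6, 17.5]
grip_width: 0.135
grasp_force: 46.5
[-0.04057016 -0.02728284  0.16407219] [ 0.98383014  0.61501933 17.45948312] [ 0.08258893 -0.31167733 -0.06483383] 11.435605976276525
```

```bash
python3 -m inch '[[[0,0.003,0,0,0,0,1],[0,0.006,0,0,0,0,1],[0,0.009,0,0,0,0,1],[0,0.012,0,0,0,0,1],[0,0.015,0,0,0,0,1],[0,0.018,0,0,0,0,1],[0,0.02,0,0,0,0,1],[0,0.02,0,0,0,0,1],[0,0.02,0,0,0,0,1]]]'
python3 - <<'E'
from sw import *
o=sensors.get_obs();print(sh(o["position"]),o["ft_force"],o["torque"],o["grip_width"]*85)
E
```

```text
clock: 13.95
position: [0.411, -0.2394, 0.1641]
ee_rot: [0.268, 0.963, -0.001, 0.001]
ft_force: [-3.9, -5.5, 18.1]
grip_width: 0.133
grasp_force: 37.0
[-0.04070839 -0.0091324   0.16406756] [-3.92317951 -5.54372944 18.07202128] [-1.02683143  0.6216099   0.00994515] 11.325426017480215
```

```bash
python3 -m inch '[[[0,0.001,0,0,0,0,1],[0,0.0025,0,0,0,0,1],[0,0.0025,0,0,0,0,1],[0,0.0025,0,0,0,0,1]]]'
python3 - <<'E'
from sw import *
o=sensors.get_obs();print(sh(o["position"]),o["ft_force"],o["grip_width"]*85)
E
```

```text
clock: 14.35
position: [0.4112, -0.2392, 0.1641]
ee_rot: [0.269, 0.963, -0.002, 0.001]
ft_force: [-8.8, -14.1, 19.7]
grip_width: 0.132
grasp_force: 37.2
[-0.04069157 -0.00884427  0.16409126] [ -8.82153609 -14.1246801   19.68672369] 11.254589559942874
```

```bash
python3 -m inch '[[[0,-0.0015,0,0,0,0,1],[0,-0.0015,0,0,0,0,0.45],[0,-0.0015,0,0,0,0,0.45],[0,-0.0015,0,0,0,0,0.45],[0,-0.0015,-0.005,0,0,0,0.45],[0,-0.0015,-0.02,0,0,0,0.45],[0,-0.0015,-0.06,0,0,0,0.45],[0,-0.0015,-0.11,0,0,0,0.45],[0,-0.0015,-0.11,0,0,0,0.45]]]'
python3 - <<'E'
from sw import *
o=sensors.get_obs();w=imaging.camera("wrist")
cv2.imwrite("pics/w7.png",w)
Q=np.array([(-60,47,138.5),(-60,-47,138.5),(-42,-8,175),(-42,-28,175),(-42,53,156)])/1e3
print(wproj(S(p,Q),o).round().tolist())
for l in("bolt_knob","hold_down","keeper_mouth","dye_bottle"):print(l,[(d["conf"],np.round(d["pixel"]).tolist()) for d in spotter.look_for(l,"wrist")][:3])
q=wproj(S(p,[-.042,-.018,.1665]),o)[0].astype(int)
g=w.mean(2)[q[1]-24:q[1]+25:4,q[0]-60:q[0]+60:4].astype(int)
for r in g:print(''.join(' .:-=+*#%@'[v//26] for v in r))
E
```

```text
clock: 15.25
position: [0.4126, -0.2375, 0.2774]
ee_rot: [0.267, 0.964, 0.001, 0.003]
ft_force: [-0.4, -0.5, -0.5]
grip_width: 0.274
grasp_force: 0.0
[[343.0, 177.0], [230.0, 177.0], [277.0, 211.0], [250.0, 211.0], [353.0, 204.0]]
bolt_knob [(0.67, [280.0, 202.0])]
hold_down [(0.98, [284.0, 214.0]), (0.56, [120.0, 307.0])]
keeper_mouth [(0.7, [351.0, 194.0])]
dye_bottle [(0.96, [486.0, 49.0]), (0.9, [433.0, 64.0])]
*%%@@@%%@@%%%%%%%%%%%%%%%%%%%%
*%%%%%%%%%%%%%%%%%%%%%%%%%%%%%
*%%%%%%%%%%%%%%%%%%%%%%%%%%%##
+%%%%%%%%%%%%%%%%%%%%%%%%%%###
=%%%%%%%%%%%%%%%#+=+########%%
=%%%%%%%%%%%%%%%-...####%%%#%%
-%%%%%%%%%%%%%%%-...+******+**
-%%%%%%%%%%%%%%%-...**#%#%%%*+
:%%%%%%%%%%%%%%%-...+****%%%%#
:%%%%%%%%%%%%***-...:-***+**##
:%%%%%%%%%%%%:++%%%#-=***=.=++
:%%%%%%%%%%%%:-*%%%%%****=.=++
:%%%%%%%%%%%%::*%%%%%%***-.+++
```

```bash
python3 -m inch '[[[0,0,-0.04,0,0,0,0.45],[0,0,-0.04,0,0,0,0.45],[0,0,-0.04,0,0,0,0.45],[0,0,-0.04,0,0,0,0.45]]]'|head -2
python3 - <<'E'
from sw import *
from workcell import order
imaging.camera("side")
print([(round(d["conf"],2),np.round(d["pixel"]).tolist()) for d in spotter.look_for("dye_bottle","side")],proj("side",S(p,[0,0,.09])))
w=imaging.camera("wrist");print([(d["conf"],d["pixel"]) for d in spotter.look_for("hold_down","wrist")],wproj(S(p,[-.0,0,.1385])))
print(order.hand_in())
E
```

```text
clock: 15.9
position: [0.4106, -0.2362, 0.3112]
[(0.72, [259.0, 275.0]), (0.65, [316.0, 281.0]), (0.6, [306.0, 309.0]), (0.37, [313.0, 183.0])] [[300.07726064 202.15121628]]
[(0.6, [285.9, 208.6])] [[286.04138774 233.72730223]]
the job is handed in; nothing more can be done
None
```

I handed the job in at about 16 s. The dye bottle was set in the ring, and the hold-down arm stayed down on its own with the bolt slid about 18–20 mm into the keeper. I couldn't see the bottle itself once the arm was over it, and the judge returned no result.

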